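Bolt the sprung lid down over a nougat bar

TASK

Set this nougat bar in the pressing jig: slide it along the trough until it lies home against the end stop, and draw the lid's sliding bolt fully back. Then push the sprung lid right down over the bar and, holding it down against its spring, slide the bolt all the way under the keeper, so that the lid stays shut when you let go. Leave the other bars, the scraper, the tape dispenser, the jar and the cardboard core alone.

Things in the scene. Friction and masses are not known exactly. Their poses are not given: they have to be found in the camera images.
- jig: Wooden jig fixed to the table: base 200 (x) by 355 (y) by 18 mm, spanning x -115..85, y -190..165 mm of its frame. Origin on the table; x away from the robot (turned by the yaw), y along the trough to its stop, z up. Trough: centred on x = 10 mm, 52 mm wide inside, floor at z = 18 mm, side rails 14 mm high from y = -175 mm; open at the -y end.
- stop_face (a point): Centre of the trough's wooden end stop face, in the jig frame at x 10, y 85, z 33 mm; the face looks to the jig's -y. The bar is home when its +y end touches it.
- bar_center (a point): Centre of the task's nougat bar, a stiff cream block with nuts, 140 mm long (its y axis) by 44 by 30 mm high, about 0.2 kg, lying in the trough 50 to 105 mm short of the stop. Home: centre 70 mm from the stop face.
- lid_hinge (a point): Middle of the lid's hinge axis, in the jig frame at x -90, y 0, z 55 mm (robot's side of the trough); axis parallel to jig y; axes as the jig's. Lid: plywood 10 mm thick, this axis at mid thickness, 155 mm from axis to free edge, spanning y -75..90 mm. Under it a lip 28 mm deep, at y -64..-70 mm, drops behind the bar's tail: the lid shuts only with the bar within 9 mm of the stop.
- lid (a joint): Angle of the lid: 0 = level, shut over the trough; 1.5 rad = its open stop, standing nearly upright above the hinge. From there it turns away from the robot and down. A torsion spring always drives it open: 0.3 N m at 1.5 rad, rising to 1.2 N m at 0 (about 8 N pressed near the free edge). Bolted, it rests at about 0.03 rad.
- lid_face (a point): Point on the lid's outer face (towards the robot when the lid stands, the top when shut), 135 mm from the hinge axis, at y = -40 mm in the jig frame: bare plywood beside the bolt's post, a good place to push. z of this point is the face's outward normal, x runs from hinge to free edge.
- bolt (a joint): Travel of the steel bolt on the lid along jig +y, in m: 0 = drawn fully back, 0.05 = fully shot (end stops). It slides stiffly (about 1.5 N) and stays where left. It starts at 0.028 to 0.05; beyond 0.017 its nose strikes the keeper's top and stops the lid, so it must be drawn back first.
- bolt_post (a point): On the axis of the bolt's round post, 25 mm out from the lid's outer face. Post 12 mm diameter, 40 mm tall, square to that face, 135 mm from the hinge axis (z of this point is along the post). Bolt drawn back: at y = -10 mm in the jig frame; fully shot: y = 40 mm. The bolt's flat body, 10 mm thick, reaches only 10 mm to the -y side of the post's axis.
- keeper_mouth (a point): Lower edge of the steel keeper's opening, fixed to the base, in the jig frame at x 45, y 102, z 74 mm: the bolt's nose goes under the keeper plate from the -y side, with 3.5 mm to spare when the lid is pressed right down. The keeper's top is 89 mm above the table.
- bar_b: Bystander: nougat bar 160 by 44 by 30 mm, lying beyond the jig. Origin under its centre.
- bar_c: Bystander: nougat bar 160 by 44 by 30 mm, at the right. Origin under its centre.
- scraper: Bystander: scraper 250 mm long and 65 mm wide, lying beside the trough's open end. Origin under the middle of its length.
- dispenser: Bystander: black tape dispenser 60 by 150 by 91 mm, at the left. Origin under its centre.
- jar: Bystander: jar 72 mm diameter, 110 mm high, at the left.
- twine_core: Bystander: upright cardboard core 56 mm diameter, 90 mm high, at the left.
There are look-alikes about, which are no part of the job. What is shaped like the part that bears bar_center but green or pink is not meant.

How it is judged (in metres and radians):
On the way, in this order (a step that is already met when the one before it is completed fails the run):
1. the bar lies home against the end stop and the bolt is drawn back (distance between bar_center and stop_face below 0.077 m and value of joint bolt below 0.012 m), for 0.1 s.
2. the lid is pressed right down (value of joint lid below 0.05 rad), for 0.1 s.
3. the bolt is slid under the keeper with the lid still down (value of joint lid below 0.06 rad and value of joint bolt above 0.04 m), for 0.1 s.
At the end, for the whole second after the job is handed in: The lid is shut (under 0.06 rad) and at rest, held by the bolt, which is shot more than 40 of its 50 mm; the bar lies within 7 mm of the end stop (all of step 3 and distance between bar_center and stop_face below 0.077 m and not (velocity of joint lid above 0.05 rad/s)); the robot touches nothing.
It fails at once if a bystander is moved more than 30 mm (distance of any of bar_b, bar_c, scraper, dispenser, jar, twine_core from where it was at the start of the episode above 0.03 m).
It also fails if it takes over 58 s, if anything falls off the work surface, if the arm or the gripper's body presses on something with over 40 N, if the wrist force passes 120 N, or if a joint passes its speed limit or range.

ROBOT

A 6-joint arm with a two-finger parallel gripper is mounted at the origin on the work surface. World frame = base frame: x ahead of the robot, y to its left, z up, the work surface at z = 0. Lengths are in mm, angles in rad, forces in N, time in s.
With the tool pointing down it reaches from about 300 to 775 mm from the base axis. Payload 14.6 kg.
Tool frame: the origin (TCP) lies at the very end of the fingers, on their centre line; the grasp point (between the pads) lies 19 mm behind it; z points along the fingers, y is the line along which they close (so a half turn about z gives the same grasp; the last joint's range is limited). The gripper opens to 94 mm and grips with 3 to 60 N. Pads are 16 mm wide; open, the fingers measure 119 mm over their backs; the gripper's body (75 mm by 177 mm) begins 78 mm behind the grasp point.
Start: joints at [1.036, 0.3, 1.521, -0, 1.321, -0.067], TCP at [248.004, 490.901, 205.446] pointing down, gripper open.
Joint ranges: [-3.03, 3.03], [-0.79, 2.21], [0.23, 2.52], [-1.04, 4.18], [0, 3.07], [-2.55, 2.55]. Speed limits (rad/s): [2.22, 2.22, 2.57, 3.14, 3.14, 3.14].

INTERFACE

Orientations are given as [roll, pitch, yaw] about the fixed x, y, z axes, in that order (R = Rz(yaw) Ry(pitch) Rx(roll)).
In Python, from cell import read_state, viewer, manip, models gives the robot as it stands.
- The arm moves only by the tool carry_out, never from a script. Its argument "deltas" is a list of rows, each an object with "dp": the shift along the tool's x, y, z in mm, a list of three; "roll": the turn about the tool's z in degrees; "gripper": the opening, from -1 (shut) to 1 (fully open), so that 0 is half open. In form: [{"dp": [tx, ty, tz], "roll": roll, "gripper": gripper}, ...]. A call has 1 to 12 rows; each row is the pose to reach, as a shift and turn from the pose commanded when the call began, along the tool's axes at that moment; what a row does not reach only later rows make up. A row lasts 1/12 s, in which the tool goes at most 41.7 mm and 7.16 degrees, less where a joint would pass 70% of its speed; a pose out of reach is approached as far as the arm can. A call with a gripper value outside its range is refused whole. The fingers move at their own pace and stop on an object; "newtons" is the grip in N (left out, the last holds). Time passes only in rows, so rows that repeat a pose let the fingers close. It gives the time, the measured TCP pose, the force, the opening and the grip force at its end, in the units of the state.
- read_state(): the state, without advancing time (a new reading comes with each control period).
- viewer.camera(name): name is "side" or "top" or "wrist"; returns the picture (400x640x3 uint8, red, green, blue); there is no depth.
- viewer.camera_params(name): a dict with "fovy" (degrees; the focal length in pixels is half the picture's height over the tangent of half this angle, whatever the lens; pixels are square), "cx", "cy" (the principal point, pixels), "eye" and "attitude" of the camera in the world; the wrist camera has in their place "T_tool_cam" (4x4, takes a point from camera to tool coordinates, whose origin is the TCP and whose axes are the flange's). Camera axes: x right, y up, looking along -z (the intrinsics and any distortion apply to the point x, -y, -z); pixel columns grow to the right and rows downward; lengths in mm; the calibration is good to about 2 mm. The wrist camera is an equidistant fisheye: a pixel r from the principal point sees the ray r / f radians off the axis. A picture is of the moment at which its call begins: read the wrist's pose just before it. camera_params takes no time and is no camera call.
- manip.sign_off(): hands the job in; it is judged then, once.
Trained networks look in the newest picture that a camera, given by its name, has taken for a name from the list of things; names that differ only in an ending like _2 or _b are one class to them, and where a whole thing is asked for, a point or a joint stands for the part that bears it (a point fixed in the world has none). Each returns a list of dicts, best first, with "p" (0 to 1); they miss things now and then, are a little off and sometimes report something else, mostly with a low value. They report only what shows in the picture. A call takes as long as a camera call. They do not tell look-alikes from the thing itself.
- models.cut_out(camera, label): "region" (400x640 bool, what is visible of it) and "box" ([left, top, right, bottom] in pixels, round what is visible of it).
The state is a dict: "clock": time; "joints": joint angles; "qd": joint speeds; "effort": joint torques, N m; "eef_pos": TCP position; "eef_rot": TCP orientation; "wrist_force": force on the tool from outside, world axes, zero at the start; "moment": the same for the moment, N m; "finger_gap": finger opening in mm; "finger_force": force on a finger pad.
Only numpy, scipy, OpenCV 4.12 (cv2) and the standard library are available. Lean on these libraries where they do the work, as an engineer would, in place of code of your own. Each camera call takes 0.05 s, during which the arm holds its last target. There are 200 camera calls.

## Working session

There is one attempt and no reset: what is moved stays moved. The work goes in short steps, Python scripts to look and compute and a tool call to move; the robot and the scene stay as the last step left them, time stands still between calls to the robot, and variables do not carry over. Pictures are saved under pics/ and viewed, at most 10 in all, crops included, and the job is handed in when it is done.

Besides the shell and the picture viewer there is one more tool, called after "Emit:" by a JSON object that holds its "method" and its "body". carry_out: Moves the arm, as the interface text tells. Its arguments: {"type":"object","properties":{"deltas":{"type":"array"},"newtons":{"type":"number"}},"required":["deltas"]}

```bash
mkdir -p pics; ls
python3 - <<'E'
from cell import read_state, viewer, manip, models
import cv2
print(read_state())
for n in ("side","top"):
    im=viewer.camera(n); cv2.imwrite(f"pics/{n}0.png",im[:,:,::-1]); print(n,viewer.camera_params(n))
print(viewer.camera_params("wrist"))
for n in ("side","top"):
  for l in ("jig","bar_center","lid","bolt_post","keeper_mouth","bolt"):
    try:
        print(n,l,[(round(d["p"],2),d["box"]) for d in models.cut_out(n,l)])
    except Exception as e: print(n,l,e)
E
```

```text
pics
{'clock': 0.0, 'joints': array([ 1.03638534e+00,  3.00479300e-01,  1.52155457e+00,  2.21261740e-05,
        1.32070861e+00, -6.66102475e-02]), 'qd': array([ 0.00016005, -0.00076152,  0.00012577, -0.00022831, -0.00050076,
        0.00136577]), 'effort': array([-5.38113436e-04, -5.31809449e+01, -3.52719498e+01,  7.06688385e-02,
        2.44615262e-02, -1.13250030e-04]), 'eef_pos': array([247.88117298, 490.68878543, 204.89304867]), 'eef_rot': array([-3.14044680e+00, -9.79175562e-05,  2.67378637e+00]), 'wrist_force': array([0.54061729, 0.01313837, 0.03591299]), 'moment': array([-0.01216612, -0.03990068,  0.05388953]), 'finger_force': 0.0, 'finger_gap': 94.34297867891235}
side {'fovy': 54.789614433576986, 'cx': 313.37935533559664, 'cy': 201.9129841727833, 'eye': array([ 220.41375341, -850.13627428,  929.50541849]), 'attitude': array([ 0.81714592,  0.00563711, -0.38005234])}
top {'fovy': 56.142556996466865, 'cx': 318.8539982162627, 'cy': 203.47288875681926, 'eye': array([ 457.41883648,  -28.89554994, 1162.48762518]), 'attitude': array([ 0.080172  ,  0.01073412, -1.56882906])}
{'fovy':
[... 797 characters left out ...]
309.9, 185.1])]
top jig [(0.73, [258.9, 141.4, 387.8, 231.1]), (0.56, [152.4, 187.4, 191.7, 213.3])]
top bar_center [(0.95, [324.8, 256.5, 373.5, 281.3]), (0.95, [267.7, 251.5, 315.0, 279.5]), (0.87, [310.2, 162.8, 359.5, 188.8]), (0.73, [282.9, 207.9, 322.6, 223.7]), (0.65, [259.4, 142.9, 387.0, 232.5])]
top lid [(0.86, [282.3, 191.6, 353.7, 221.7]), (0.44, [260.7, 142.9, 385.7, 229.8])]
top bolt_post [(0.75, [283.5, 209.5, 321.1, 225.3])]
top keeper_mouth [(0.77, [257.8, 143.5, 387.4, 227.8]), (0.69, [169.1, 139.3, 197.4, 162.7]), (0.55, [282.0, 208.3, 321.5, 221.5])]
top bolt [(0.65, [257.7, 143.5, 384.9, 230.1]), (0.53, [282.2, 209.4, 321.3, 223.6]), (0.28, [169.1, 139.5, 198.6, 162.3])]
```

Run:
```python
import cv2
t=cv2.imread("pics/top0.png"); s=cv2.imread("pics/side0.png")
cv2.imwrite("pics/t1.png",cv2.resize(t[110:310,150:420],None,fx=2.9,fy=2.9,interpolation=cv2.INTER_CUBIC))
cv2.imwrite("pics/s1.png",cv2.resize(s[130:290,210:410],None,fx=3.7,fy=3.7,interpolation=cv2.INTER_CUBIC))
```

```text
(no output)
```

View pics/t1.png

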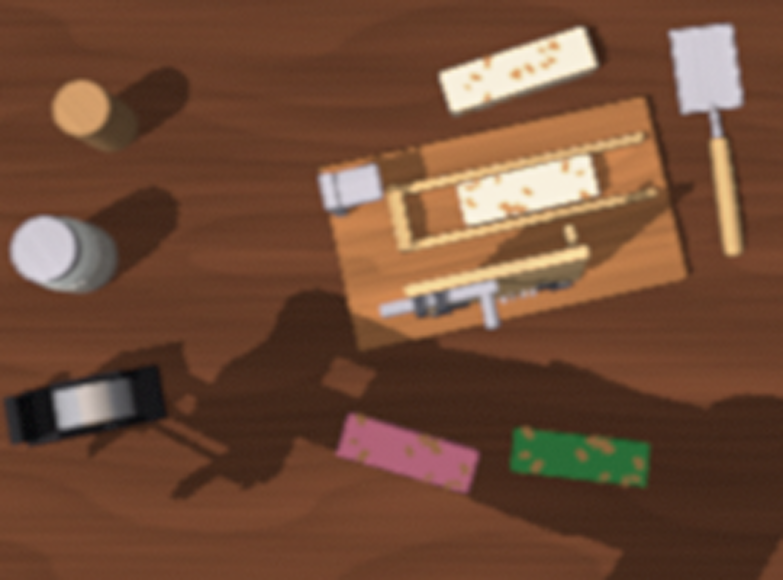

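View pics/s1.png

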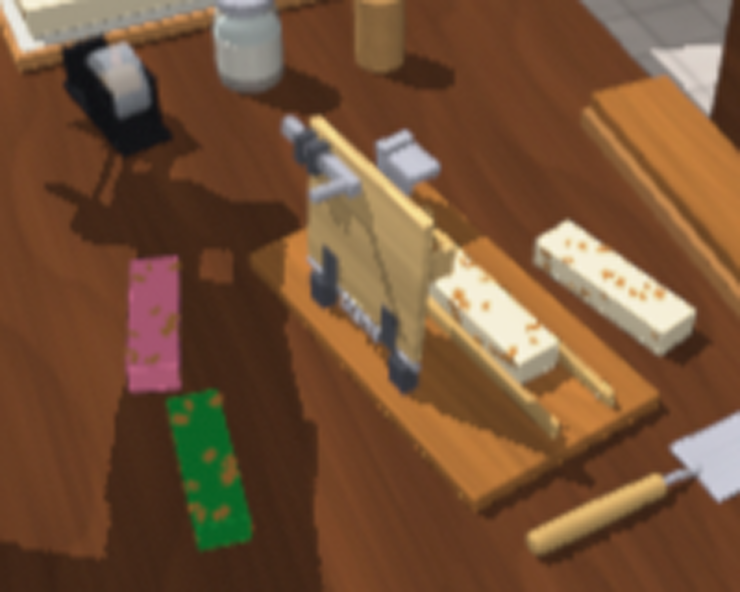

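View pics/top0.png

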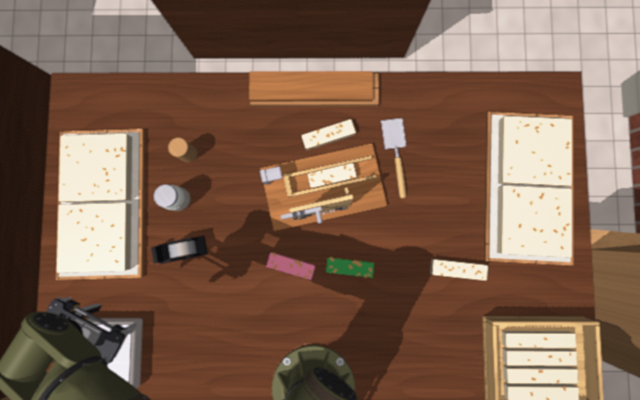

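```bash
cat > h.py <<'E'
import numpy as np, cv2
from scipy.spatial.transform import Rotation as R
from scipy.optimize import least_squares
from cell import read_state, viewer, manip, models
def proj(n,P):
    c=viewer.camera_params(n); f=200/np.tan(np.radians(c["fovy"]/2))
    q=(np.atleast_2d(P)-c["eye"])@R.from_euler("xyz",c["attitude"]).as_matrix()
    return np.c_[c["cx"]-f*q[:,0]/q[:,2], c["cy"]+f*q[:,1]/q[:,2]]
def J2W(p,P):
    P=np.atleast_2d(P); return np.c_[P[:,:2]@R.from_euler("z",p[2]).as_matrix()[:2,:2].T+p[:2],P[:,2]]
E
python3 - <<'E'
from h import *
print(proj("top",[[0,0,0],[457,-29,0]]))
off=np.array([150,110])
px=np.array([[320,167],[648,97],[687,272],[358,349]])/2.9+off
C=np.array([[85,165,18],[85,-190,18],[-115,-190,18],[-115,165,18.]])
# rail ends, side picture
s=np.array([[655,395],[480,497]])/3.7+[210,130]; Cs=np.array([[85,-190,18],[-115,-190,18.]])
r=lambda p:np.r_[(proj("top",J2W(p,C))-px).ravel(),(proj("side",J2W(p,Cs))-s).ravel()]
f=least_squares(r,[600,0,0.2]); p=f.x; print(p,np.degrees(p[2]),f.fun.round(1))
np.save("jig.npy",p)
for n,o,k in(("top",off,2.9),("side",np.array([210,130]),3.7)):
  im=cv2.imread(f"pics/{n[0]}1.png")
  d=np.array([np.cos(1.5),0,np.sin(1.5)]);nn=np.array([-np.sin(1.5),0,np.cos(1.5)]);h=np.array([-90,0,55.])
  pts=[[10,85,32],[45,102,74],[85,-190,18],[-115,-190,18],[-115,165,18],[85,165,18]]+[list(h+155*d+[0,y,0]) for y in(-75,90)]+[list(h+135*d+30*nn+[0,y,0]) for y in(-10,40)]
  for u in (proj(n,J2W(p,pts))-o)*k: cv2.drawMarker(im,(int(u[0]),int(u[1])),(0,0,255),0,12)
  m=[d_ for d_ in models.cut_out("top","bar_center")] if n=="top" else []
  cv2.imwrite(f"pics/{n}2.png",im)
print([ (round(d["p"],2),d["box"]) for d in m])
# bar: back-project mask centre at z=48
for d in m:
  ys,xs=np.nonzero(d["region"]); c=[xs.mean(),ys.mean()]
  g=least_squares(lambda a:(proj("top",J2W(p,[[a[0],a[1],46]]))-c).ravel(),[0,0]).x; print(c,g)
E
```

```text
[[313.06835207 386.91363315]
 [322.92628449 233.73956589]]
[ 6.14478762e+02 -1.48862509e+01  2.20550063e-01] 12.636587807912287 [-0.  -0.3 -1.1 -0.9  0.4  1.6  0.3  0.3  2.1 -0.8 -1.3  0.6]
[]
```

```bash
python3 -c "
import cv2
a=cv2.imread('pics/top2.png');b=cv2.imread('pics/side2.png')
a=a[0:360,300:700];b=b[80:520,240:680][:, :]
b=cv2.resize(b,(360,360));cv2.imwrite('pics/m.png',cv2.hconcat([a,b]))"
```

```text
(no output)
```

View pics/m.png

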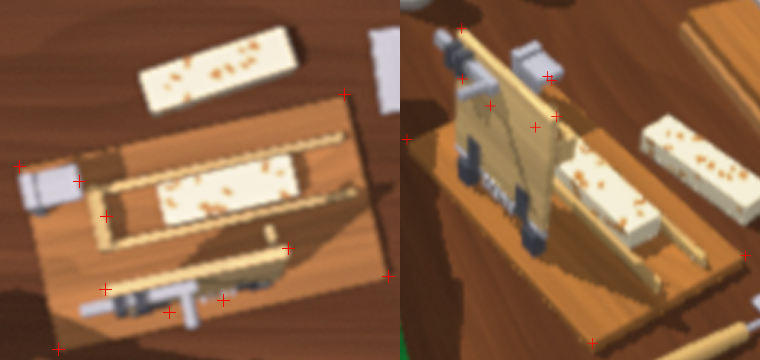

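```bash
cat >> h.py <<'E'
p=np.load("jig.npy") if __import__("os").path.exists("jig.npy") else None
def go(*targets):
    s=read_state(); T=R.from_euler("xyz",s["eef_rot"]).as_matrix()
    az=np.arctan2(T[1,0],T[0,0]); roll=-np.degrees((p[2]-az+np.pi)%(2*np.pi)-np.pi)
    j=np.r_[(s["eef_pos"][:2]-p[:2])@R.from_euler("z",p[2]).as_matrix()[:2,:2],s["eef_pos"][2]]
    print("t",round(s["clock"],2),"jig",j.round(1),"roll",roll.round(1),"F",s["wrist_force"].round(1),"gap",round(s["finger_gap"],1))
    for t in targets: print(t,(T.T@(J2W(p,[t])[0]-s["eef_pos"])).round(1))
E
python3 -c "
from h import *
go((-116,50,320),(-116,50,172))"
```

```text
t 0.75 jig [-247.   573.7  205.4] roll 140.6 F [-0.7 -0.4  0.4] gap 94.0
(-116, 50, 320) [-433.8 -321.3 -114.6]
(-116, 50, 172) [-433.8 -321.3   33.4]
```

Emit:
{"method": "carry_out", "body": {"deltas": [{"dp": [0, 0, -40], "roll": 7, "gripper": -1}, {"dp": [-20, -15, -80], "roll": 14, "gripper": -1}, {"dp": [-45, -33, -115], "roll": 21, "gripper": -1}, {"dp": [-75, -55, -115], "roll": 28, "gripper": -1}, {"dp": [-105, -77, -115], "roll": 35, "gripper": -1}, {"dp": [-135, -100, -115], "roll": 42, "gripper": -1}, {"dp": [-165, -122, -115], "roll": 49, "gripper": -1}, {"dp": [-195, -144, -115], "roll": 56, "gripper": -1}, {"dp": [-225, -166, -115], "roll": 63, "gripper": -1}, {"dp": [-255, -188, -115], "roll": 70, "gripper": -1}, {"dp": [-285, -210, -115], "roll": 77, "gripper": -1}, {"dp": [-315, -232, -115], "roll": 84, "gripper": -1}], "newtons": 20}}

```text
clock: 1.75
eef_pos: [425.0, 140.0, 320.7]
eef_rot: [3.141, -0.0, 1.202]
wrist_force: [1.3, 0.4, 0.4]
finger_gap: 17.3
finger_force: 0.0
```

```bash
python3 -c "
from h import *
go((-116,50,320),(-116,50,172))"
```

```text
t 1.75 jig [-151.   192.6  320.7] roll 56.2 F [1.3 0.4 0.4] gap 17.3
(-116, 50, 320) [-99.  108.4   0.7]
(-116, 50, 172) [-99.1 108.3 148.7]
```

Emit:
{"method": "carry_out", "body": {"deltas": [{"dp": [-15, 16, 0], "roll": 7, "gripper": -1}, {"dp": [-30, 33, 0], "roll": 14, "gripper": -1}, {"dp": [-50, 55, 0], "roll": 21, "gripper": -1}, {"dp": [-70, 77, 0], "roll": 28, "gripper": -1}, {"dp": [-85, 93, 0], "roll": 35, "gripper": -1}, {"dp": [-99, 108, 0], "roll": 42, "gripper": -1}, {"dp": [-99, 108, 0], "roll": 49, "gripper": -1}, {"dp": [-99, 108, 0], "roll": 56, "gripper": -1}, {"dp": [-99, 108, 0], "roll": 56, "gripper": -1}, {"dp": [-99, 108, 0], "roll": 56, "gripper": -1}]}}

```text
clock: 2.58
eef_pos: [490.3, 10.9, 320.5]
eef_rot: [-3.142, -0.0, 0.234]
wrist_force: [0.4, 0.2, 0.5]
finger_gap: 0.4
finger_force: 0.0
```

Run:
```python
from h import *
go((-116,50,172))
s=read_state(); im=viewer.camera("wrist"); np.save("w1.npy",np.r_[s["eef_pos"],s["eef_rot"]])
cv2.imwrite("pics/w1.png",im[:,:,::-1])
```

```text
t 2.58 jig [-115.5   52.3  320.5] roll 0.8 F [0.4 0.2 0.5] gap 0.4
(-116, 50, 172) [ -0.5   2.3 148.5]
```

View pics/w1.png

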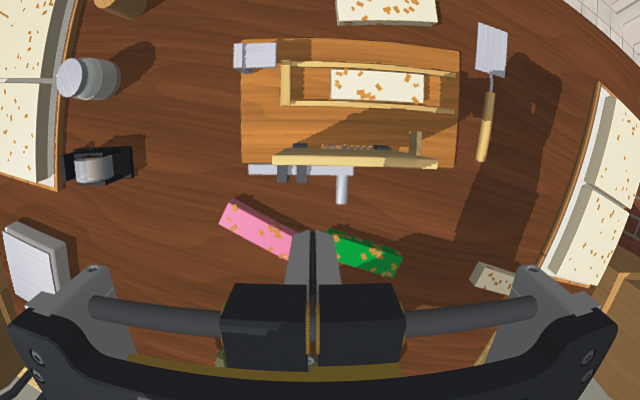

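```bash
cat >> h.py <<'E'
def wproj(P,pose):
    c=viewer.camera_params("wrist"); f=200/np.tan(np.radians(c["fovy"]/2)); M=c["T_tool_cam"]
    q=(np.atleast_2d(P)-pose[:3])@R.from_euler("xyz",pose[3:]).as_matrix()
    q=(q-M[:3,3])@M[:3,:3]; q=q*[1,-1,-1]; rho=np.hypot(q[:,0],q[:,1]); th=np.arctan2(rho,q[:,2])
    return np.c_[c["cx"]+f*th*q[:,0]/rho,c["cy"]+f*th*q[:,1]/rho]
E
python3 - <<'E'
from h import *
w=np.load("w1.npy"); d=np.array([np.cos(1.5),0,np.sin(1.5)]);n=np.array([-np.sin(1.5),0,np.cos(1.5)]);h=np.array([-90,0,55.])
C=np.array([[85,165,18],[85,-190,18],[-115,-190,18]]+[list(h+155*d+5*n+[0,y,0]) for y in(90,-75)])
px=np.array([[243,41],[461,53],[456,167],[273,164],[437,167]])
print((wproj(J2W(p,C),w)-px).round(1))
f=least_squares(lambda q:(wproj(J2W(q,C),w)-px).ravel(),p); print(f.x,p,f.fun.round(1))
for q in (p,f.x):
  for y in(-10,20,40): print(y,wproj(J2W(q,[h+135*d+45*n+[0,y,0]]),w))
  for a in [(331,84),(424,86)]: print(least_squares(lambda v:(wproj(J2W(q,[[v[0],v[1],48]]),w)-a).ravel(),[0,0]).x)
E
```

```text
[[-2.  -3. ]
 [-1.1 -3. ]
 [-1.7  0.1]
 [-0.8 -0.7]
 [ 1.2  0.3]]
[ 6.13435222e+02 -1.61291984e+01  2.19618976e-01] [ 6.14478762e+02 -1.48862509e+01  2.20550063e-01] [-1.3 -2.4 -0.5 -2.1 -1.4  1.   0.2  0.5  1.9  1.6]
-10 [[370.60633771 201.02561581]]
20 [[342.27706984 200.66609796]]
40 [[323.06353633 200.41842848]]
[ 6.14229465 26.03344697]
[  12.34096235 -114.22874443]
-10 [[371.33021687 202.22155271]]
20 [[343.05525021 201.8483297 ]]
40 [[323.87081309 201.58761934]]
[ 7.40731291 27.02490396]
[  13.7365743  -113.23145515]
```

Emit:
{"method": "carry_out", "body": {"deltas": [{"dp": [-1, 6, 30], "roll": 0.8, "gripper": -1}, {"dp": [-1, 6, 65], "roll": 0.8, "gripper": -1}, {"dp": [-1, 6, 100], "roll": 0.8, "gripper": -1}, {"dp": [-1, 6, 130], "roll": 0.8, "gripper": -1}, {"dp": [-1, 6, 149], "roll": 0.8, "gripper": -1}, {"dp": [-1, 6, 149], "roll": 0.8, "gripper": -1}, {"dp": [-1, 6, 149], "roll": 0.8, "gripper": -1}]}}

```text
clock: 3.22
eef_pos: [490.7, 5.0, 171.7]
eef_rot: [-3.141, 0.001, 0.219]
wrist_force: [-0.8, -0.1, 0.5]
finger_gap: 0.4
finger_force: 0.0
```

```bash
python3 -c "
from h import *
go((-116,10,172),(-116,5,172))"
```

```text
t 3.22 jig [-116.5   46.5  171.7] roll -0.1 F [-0.8 -0.1  0.5] gap 0.4
(-116, 10, 172) [ 0.5 36.5 -0.3]
(-116, 5, 172) [ 0.5 41.5 -0.3]
```

Emit:
{"method": "carry_out", "body": {"deltas": [{"dp": [0, 5, 0], "roll": 0, "gripper": -1}, {"dp": [0, 10, 0], "roll": 0, "gripper": -1}, {"dp": [0, 15, 0], "roll": 0, "gripper": -1}, {"dp": [0, 20, 0], "roll": 0, "gripper": -1}, {"dp": [0, 25, 0], "roll": 0, "gripper": -1}, {"dp": [0, 29, 0], "roll": 0, "gripper": -1}, {"dp": [0, 32, 0], "roll": 0, "gripper": -1}, {"dp": [0, 34, 0], "roll": 0, "gripper": -1}, {"dp": [0, 36, 0], "roll": 0, "gripper": -1}, {"dp": [0, 36, 0], "roll": 0, "gripper": -1}]}}

```text
clock: 4.05
eef_pos: [498.5, -30.6, 171.4]
eef_rot: [-3.142, 0.0, 0.216]
wrist_force: [-0.6, 0.4, -0.4]
finger_gap: 0.5
finger_force: 0.0
```

```bash
python3 -c "
from h import *
go((-116,5,172))"
```

```text
t 4.05 jig [-116.6   10.1  171.4] roll -0.2 F [-0.6  0.4 -0.4] gap 0.5
(-116, 5, 172) [ 0.6  5.1 -0.6]
```

Emit:
{"method": "carry_out", "body": {"deltas": [{"dp": [0, 2, 0], "roll": 0, "gripper": -1}, {"dp": [0, 4, 0], "roll": 0, "gripper": -1}, {"dp": [0, 6, 0], "roll": 0, "gripper": -1}]}}

```text
clock: 4.3
eef_pos: [498.6, -31.9, 171.3]
eef_rot: [-3.132, 0.001, 0.218]
wrist_force: [-11.3, 46.4, 10.6]
finger_gap: 0.1
finger_force: 24.4
```

Run:
```python
from h import *
go((-116,5,172))
s=read_state(); im=viewer.camera("wrist")
cv2.imwrite("pics/w2.png",cv2.resize(im[100:260,220:440,::-1],None,fx=3,fy=3))
```

```text
t 4.3 jig [-116.7    8.8  171.3] roll -0.2 F [-11.3  46.4  10.6] gap 0.1
(-116, 5, 172) [ 0.8  3.8 -0.8]
```

View pics/w2.png

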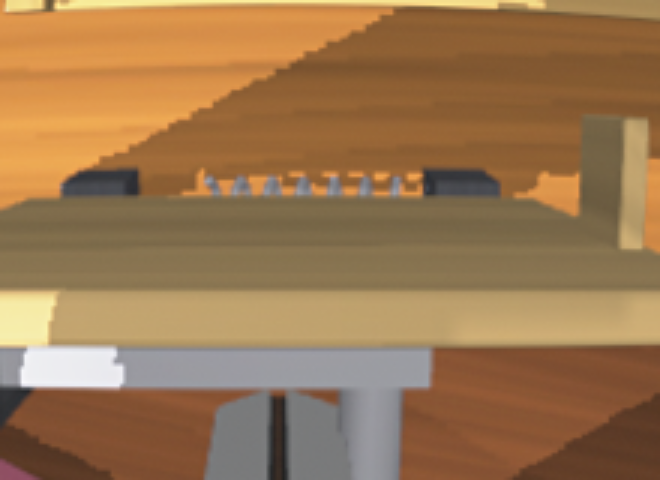

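Emit:
{"method": "carry_out", "body": {"deltas": [{"dp": [0, -8, 0], "roll": 0, "gripper": -1}, {"dp": [-1, -10, -30], "roll": 0, "gripper": -1}, {"dp": [-1, -10, -65], "roll": 0, "gripper": -1}, {"dp": [0, 5, -95], "roll": 0, "gripper": -1}, {"dp": [10, 32, -105], "roll": 0, "gripper": -1}, {"dp": [32, 60, -105], "roll": 0, "gripper": -1}, {"dp": [58, 88, -105], "roll": 0, "gripper": -1}, {"dp": [84, 116, -105], "roll": 0, "gripper": -1}, {"dp": [108, 140, -105], "roll": 0, "gripper": -1}, {"dp": [127, 152, -105], "roll": 0, "gripper": -1}, {"dp": [127, 152, -80], "roll": 0, "gripper": -1}, {"dp": [127, 152, -50], "roll": 0, "gripper": -1}]}}

```text
clock: 5.35
eef_pos: [657.8, -158.3, 221.6]
eef_rot: [3.14, -0.003, 0.216]
wrist_force: [0.4, -0.8, -0.3]
finger_gap: 0.2
finger_force: 0.0
```

```bash
python3 -c "
from h import *
go((10,-146,33),(10,-66,33))"
```

```text
t 5.35 jig [  10.9 -149.4  221.6] roll -0.3 F [ 0.4 -0.8 -0.3] gap 0.2
(10, -146, 33) [ -1.5  -3.7 188.6]
(10, -66, 33) [ -1.8 -83.7 188.4]
```

Emit:
{"method": "carry_out", "body": {"deltas": [{"dp": [-1, -2, 30], "roll": 0, "gripper": -1}, {"dp": [-1, -3, 65], "roll": 0, "gripper": -1}, {"dp": [-1, -4, 100], "roll": 0, "gripper": -1}, {"dp": [-1, -4, 135], "roll": 0, "gripper": -1}, {"dp": [-1, -4, 165], "roll": 0, "gripper": -1}, {"dp": [-1, -4, 180], "roll": 0, "gripper": -1}, {"dp": [-1, -4, 188], "roll": 0, "gripper": -1}, {"dp": [-1, -4, 188], "roll": 0, "gripper": -1}]}}

```text
clock: 6.02
eef_pos: [653.8, -153.5, 31.6]
eef_rot: [-3.14, 0.003, 0.216]
wrist_force: [-0.4, -0.1, -0.0]
finger_gap: 0.8
finger_force: 0.0
```

```bash
python3 -c "
from h import *
go((10,-66,33))"
```

```text
t 6.02 jig [   8.1 -143.9   31.6] roll -0.2 F [-0.4 -0.1 -0. ] gap 0.8
(10, -66, 33) [  1.6 -77.9  -1.3]
```

Emit:
{"method": "carry_out", "body": {"deltas": [{"dp": [2, -10, -1], "roll": 0, "gripper": -1}, {"dp": [2, -18, -1], "roll": 0, "gripper": -1}, {"dp": [2, -25, -1], "roll": 0, "gripper": -1}, {"dp": [2, -32, -1], "roll": 0, "gripper": -1}, {"dp": [2, -39, -1], "roll": 0, "gripper": -1}, {"dp": [2, -46, -1], "roll": 0, "gripper": -1}, {"dp": [2, -53, -1], "roll": 0, "gripper": -1}, {"dp": [2, -60, -1], "roll": 0, "gripper": -1}, {"dp": [2, -66, -1], "roll": 0, "gripper": -1}, {"dp": [2, -70, -1], "roll": 0, "gripper": -1}, {"dp": [2, -73, -1], "roll": 0, "gripper": -1}, {"dp": [2, -75, -1], "roll": 0, "gripper": -1}]}}

```text
clock: 7.02
eef_pos: [640.4, -79.7, 34.5]
eef_rot: [3.141, -0.0, 0.216]
wrist_force: [0.4, -3.1, 3.2]
finger_gap: 0.4
finger_force: 1.8
```

Emit:
{"method": "carry_out", "body": {"deltas": [{"dp": [0, -1, 0], "roll": 0, "gripper": -1}, {"dp": [0, -2, 0], "roll": 0, "gripper": -1}, {"dp": [0, -3, 0], "roll": 0, "gripper": -1}, {"dp": [0, -4, 0], "roll": 0, "gripper": -1}]}}

```text
clock: 7.35
eef_pos: [639.7, -76.5, 34.5]
eef_rot: [3.141, -0.0, 0.216]
wrist_force: [2.9, -11.9, 1.8]
finger_gap: 0.5
finger_force: 6.4
```

```bash
python3 -c "
from h import *
go((-120,-40,240))"
```

```text
t 7.35 jig [ 11.1 -65.6  34.5] roll -0.3 F [  2.9 -11.9   1.8] gap 0.5
(-120, -40, 240) [-131.2  -24.9 -205.5]
```

Emit:
{"method": "carry_out", "body": {"deltas": [{"dp": [0, 8, 0], "roll": 0, "gripper": -1}, {"dp": [0, 12, -30], "roll": 0, "gripper": -1}, {"dp": [0, 12, -65], "roll": 0, "gripper": -1}, {"dp": [0, 12, -100], "roll": 0, "gripper": -1}, {"dp": [0, 12, -140], "roll": 0, "gripper": -1}, {"dp": [0, 8, -180], "roll": 0, "gripper": -1}, {"dp": [0, 0, -215], "roll": 0, "gripper": -1}, {"dp": [-20, -10, -225], "roll": 0, "gripper": -1}, {"dp": [-50, -20, -225], "roll": 0, "gripper": -1}, {"dp": [-85, -23, -225], "roll": 0, "gripper": -1}, {"dp": [-115, -23, -225], "roll": 0, "gripper": -1}, {"dp": [-132, -23, -225], "roll": 0, "gripper": -1}]}}

```text
clock: 8.35
eef_pos: [503.2, -82.0, 259.3]
eef_rot: [-3.141, 0.001, 0.216]
wrist_force: [0.1, -0.6, 0.8]
finger_gap: 0.3
finger_force: 0.0
```

Run:
```python
from h import *
go((-120,-42,185))
im=viewer.camera("top")
im=viewer.camera("wrist"); cv2.imwrite("pics/w3.png",im[:,:,::-1])
```

```text
t 8.35 jig [-123.3  -41.2  259.3] roll -0.2 F [ 0.1 -0.6  0.8] gap 0.3
(-120, -42, 185) [ 3.3  0.9 74.3]
```

View pics/w3.png

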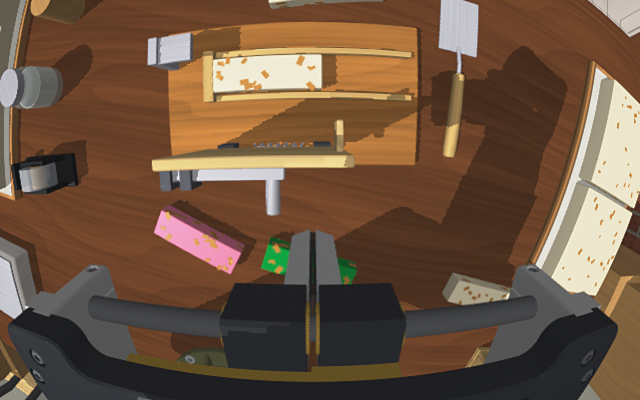

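Emit:
{"method": "carry_out", "body": {"deltas": [{"dp": [3, 1, 30], "roll": 0, "gripper": -1}, {"dp": [3, 1, 60], "roll": 0, "gripper": -1}, {"dp": [3, 1, 74], "roll": 0, "gripper": -1}, {"dp": [10, 1, 74], "roll": 0, "gripper": -1}, {"dp": [20, 1, 74], "roll": 0, "gripper": -1}, {"dp": [29, 1, 74], "roll": 0, "gripper": -1}, {"dp": [36, 1, 75], "roll": 0, "gripper": -1}, {"dp": [42, 1, 75], "roll": 0, "gripper": -1}]}}

```text
clock: 9.12
eef_pos: [547.9, -73.7, 184.7]
eef_rot: [-3.142, 0.0, 0.217]
wrist_force: [-2.6, -1.0, -1.8]
finger_gap: 0.4
finger_force: 1.3
```

```bash
python3 -c "
from h import *
go((-68,-42,181.6),(-43.5,-42,173),(-21,-42,160),(-1.8,-42,142.5))"
```

```text
t 9.12 jig [-77.8 -42.9 184.7] roll -0.2 F [-2.6 -1.  -1.8] gap 0.4
(-68, -42, 181.6) [ 9.8 -0.9  3.1]
(-43.5, -42, 173) [34.3 -1.  11.7]
(-21, -42, 160) [56.8 -1.1 24.7]
(-1.8, -42, 142.5) [76.  -1.2 42.2]
```

Emit:
{"method": "carry_out", "body": {"deltas": [{"dp": [10, 0, 3], "roll": 0, "gripper": -1}, {"dp": [16, 0, 5], "roll": 0, "gripper": -1}, {"dp": [22, 0, 7], "roll": 0, "gripper": -1}, {"dp": [28, 0, 9], "roll": 0, "gripper": -1}, {"dp": [34, 0, 12], "roll": 0, "gripper": -1}, {"dp": [40, 0, 15], "roll": 0, "gripper": -1}, {"dp": [46, 0, 18], "roll": 0, "gripper": -1}, {"dp": [51, 0, 21], "roll": 0, "gripper": -1}, {"dp": [57, 0, 25], "roll": 0, "gripper": -1}, {"dp": [62, 0, 29], "roll": 0, "gripper": -1}, {"dp": [67, 0, 33], "roll": 0, "gripper": -1}, {"dp": [72, 0, 38], "roll": 0, "gripper": -1}]}}

```text
clock: 10.12
eef_pos: [617.7, -58.4, 146.0]
eef_rot: [-3.142, 0.0, 0.216]
wrist_force: [-2.8, 0.3, 2.3]
finger_gap: 0.6
finger_force: 2.1
```

```bash
python3 -c "
from h import *
go((6.5,-42,132.5),(13.7,-42,121.7),(24.7,-42,98),(30.9,-42,73),(32,-42,60))"
```

```text
t 10.12 jig [ -6.4 -43.1 146. ] roll -0.2 F [-2.8  0.3  2.3] gap 0.6
(6.5, -42, 132.5) [12.9 -1.2 13.5]
(13.7, -42, 121.7) [20.1 -1.2 24.3]
(24.7, -42, 98) [31.1 -1.3 48. ]
(30.9, -42, 73) [37.3 -1.3 73. ]
(32, -42, 60) [38.4 -1.3 86. ]
```

Emit:
{"method": "carry_out", "body": {"deltas": [{"dp": [7, 0, 6], "roll": 0, "gripper": -1}, {"dp": [13, 0, 13], "roll": 0, "gripper": -1}, {"dp": [17, 0, 19], "roll": 0, "gripper": -1}, {"dp": [20, 0, 24], "roll": 0, "gripper": -1}, {"dp": [24, 0, 31], "roll": 0, "gripper": -1}, {"dp": [27, 0, 38], "roll": 0, "gripper": -1}, {"dp": [30, 0, 45], "roll": 0, "gripper": -1}, {"dp": [32, 0, 52], "roll": 0, "gripper": -1}, {"dp": [34, 0, 59], "roll": 0, "gripper": -1}, {"dp": [36, 0, 66], "roll": 0, "gripper": -1}, {"dp": [37, 0, 73], "roll": 0, "gripper": -1}, {"dp": [38, 0, 79], "roll": 0, "gripper": -1}]}}

```text
clock: 11.12
eef_pos: [654.5, -50.3, 66.9]
eef_rot: [3.142, -0.0, 0.216]
wrist_force: [-5.4, 0.2, 5.9]
finger_gap: 0.2
finger_force: 3.2
```

```bash
python3 -c "
from h import *
go((32,-42,60))"
```

```text
t 11.12 jig [ 31.3 -43.3  66.9] roll -0.2 F [-5.4  0.2  5.9] gap 0.2
(32, -42, 60) [ 0.7 -1.3  6.9]
```

Nearly level; press on until the stop pushes back.

Emit:
{"method": "carry_out", "body": {"deltas": [{"dp": [0, 0, 3], "roll": 0, "gripper": -1}, {"dp": [0, 0, 6], "roll": 0, "gripper": -1}, {"dp": [0, 0, 8], "roll": 0, "gripper": -1}, {"dp": [0, 0, 9], "roll": 0, "gripper": -1}, {"dp": [0, 0, 9], "roll": 0, "gripper": -1}]}}

```text
clock: 11.53
eef_pos: [654.9, -50.2, 59.8]
eef_rot: [3.141, -0.002, 0.216]
wrist_force: [-8.6, 0.8, 15.8]
finger_gap: 0.4
finger_force: 7.9
```

```bash
python3 -c "
from h import *
go((32,15,60))"
```

```text
t 11.53 jig [ 31.8 -43.3  59.8] roll -0.2 F [-8.6  0.8 15.8] gap 0.4
(32, 15, 60) [  0.  -58.3  -0.3]
```

Emit:
{"method": "carry_out", "body": {"deltas": [{"dp": [4, 0, 1], "roll": 0, "gripper": -1}, {"dp": [8, 0, 1], "roll": 0, "gripper": -1}, {"dp": [12, 0, 1], "roll": 0, "gripper": -1}, {"dp": [12, -5, 1], "roll": 0, "gripper": -1}, {"dp": [12, -10, 1], "roll": 0, "gripper": -1}, {"dp": [12, -15, 1], "roll": 0, "gripper": -1}, {"dp": [12, -20, 1], "roll": 0, "gripper": -1}, {"dp": [12, -25, 1], "roll": 0, "gripper": -1}]}}

```text
clock: 12.2
eef_pos: [662.9, -25.3, 59.7]
eef_rot: [3.137, -0.006, 0.216]
wrist_force: [0.6, -12.0, 14.8]
finger_gap: 0.5
finger_force: 7.9
```

```bash
python3 -c "
from h import *
go((44,17.5,60))"
```

```text
t 12.2 jig [ 45.  -20.7  59.7] roll -0.3 F [  0.6 -12.   14.8] gap 0.5
(44, 17.5, 60) [ -1.1 -38.2  -0.5]
```

Emit:
{"method": "carry_out", "body": {"deltas": [{"dp": [-1, -5, 0], "roll": 0, "gripper": -1}, {"dp": [-1, -10, 0], "roll": 0, "gripper": -1}, {"dp": [-1, -15, 0], "roll": 0, "gripper": -1}, {"dp": [-1, -20, 0], "roll": 0, "gripper": -1}, {"dp": [-1, -25, 0], "roll": 0, "gripper": -1}, {"dp": [-1, -30, 0], "roll": 0, "gripper": -1}, {"dp": [-1, -34, 0], "roll": 0, "gripper": -1}, {"dp": [-1, -37, 0], "roll": 0, "gripper": -1}, {"dp": [-1, -39, 0], "roll": 0, "gripper": -1}]}}

```text
clock: 12.95
eef_pos: [653.6, 12.9, 59.7]
eef_rot: [3.137, -0.006, 0.216]
wrist_force: [2.2, -12.0, 14.3]
finger_gap: 0.3
finger_force: 7.9
```

```bash
python3 -c "
from h import *
go((44,17.5,60))"
```

```text
t 12.95 jig [44.3 18.5 59.7] roll -0.3 F [  2.2 -12.   14.3] gap 0.3
(44, 17.5, 60) [-0.3  1.  -0.3]
```

Emit:
{"method": "carry_out", "body": {"deltas": [{"dp": [0, -1, 0], "roll": 0, "gripper": -1}, {"dp": [0, -2, 0], "roll": 0, "gripper": -1}, {"dp": [0, -3, 0], "roll": 0, "gripper": -1}, {"dp": [0, -3, 0], "roll": 0, "gripper": -1}]}}

```text
clock: 13.28
eef_pos: [653.3, 14.3, 59.8]
eef_rot: [3.136, -0.006, 0.215]
wrist_force: [4.1, -19.0, 14.2]
finger_gap: 0.6
finger_force: 13.5
```

Emit:
{"method": "carry_out", "body": {"deltas": [{"dp": [0, 4, 0], "roll": 0, "gripper": -1}, {"dp": [0, 6, -2], "roll": 0, "gripper": -1}, {"dp": [0, 6, -6], "roll": 0, "gripper": -1}, {"dp": [0, 6, -12], "roll": 0, "gripper": -1}, {"dp": [0, 6, -40], "roll": 0, "gripper": -1}, {"dp": [0, 6, -80], "roll": 0, "gripper": -1}, {"dp": [0, 6, -120], "roll": 0, "gripper": -1}, {"dp": [0, 6, -160], "roll": 0, "gripper": -1}, {"dp": [-30, 6, -190], "roll": 0, "gripper": -1}, {"dp": [-60, 6, -190], "roll": 0, "gripper": -1}, {"dp": [-60, 6, -190], "roll": 0, "gripper": -1}]}}

```text
clock: 14.2
eef_pos: [590.6, -1.9, 249.0]
eef_rot: [3.141, -0.002, 0.216]
wrist_force: [0.0, 0.1, -0.5]
finger_gap: 0.8
finger_force: 0.0
```

Run:
```python
from h import *
go()
im=viewer.camera("wrist"); cv2.imwrite("pics/w4.png",im[:,:,::-1])
```

```text
t 14.2 jig [-20.4  17.9 249. ] roll -0.3 F [ 0.   0.1 -0.5] gap 0.8
```

View pics/w4.png

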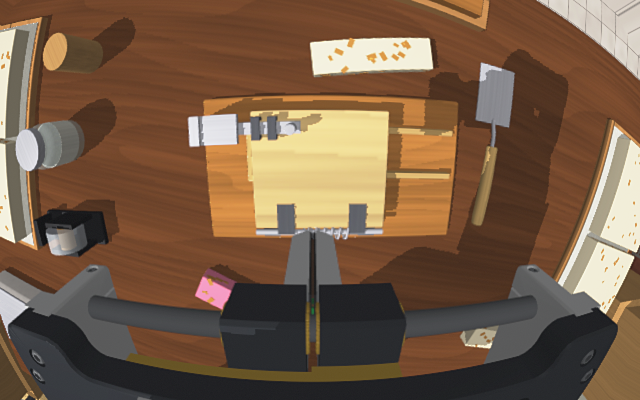

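The wrist picture shows the lid shut over the trough. The bolt post is at (290,128) against its bracket, and the nose is under the keeper at (213,130).

```bash
python3 -c "
from cell import manip
print(manip.sign_off())"
```

```text
the job is handed in; nothing more can be done
None
```

The job is handed in: the bar is home against the stop and the lid stayed shut under the fully shot bolt after I let go, with the arm clear at about 14 s; the sign-off returned no verdict.

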